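# Unload the swing-out rotor into the colour-matched bucket stands

## Robot

A 6-joint arm with a two-finger parallel gripper is mounted at the origin on a cart in front of the work surface, level with it; the furniture and walls round the work are solid. World frame = base frame: x ahead of the robot, y to its left, z up, the work surface at z = 0. Lengths are in m, angles in rad, forces in N, time in s.
With the tool pointing down it reaches from about 0.3 to 0.875 m from the base axis. Payload 6.4 kg.
Tool frame: the origin (TCP) lies at the very end of the fingers, on their centre line; the grasp point (between the pads) lies 19 mm behind it; z points along the fingers, y is the line along which they close (so a half turn about z gives the same grasp; the last joint's range is limited). The gripper opens to 85 mm and grips with 20 to 120 N. Pads are 22 mm wide; open, the fingers measure 114 mm over their backs; the gripper's body (76 mm by 85 mm) begins 54 mm behind the grasp point. The pads swing forward as they close: fully open they stand 13 mm farther back than shut.
Start: joints at [-1.531, 0.181, 1.607, -0, 1.354, -0.206], TCP at [0.14, -0.558, 0.231] pointing down, gripper open.
Joint ranges: [-2.99, 2.99], [-0.89, 2.07], [0.3, 2.58], [-1.14, 4.28], [0, 2.63], [-3.12, 3.12]. Speed limits (rad/s): [2.57, 2.57, 3.01, 3.14, 3.14, 3.14].

## Interface

Orientations are given as a unit quaternion [w, x, y, z].
In Python, from bench import * gives the robot as it stands. The module is installed in compiled form; this text tells all that it offers.
- The arm moves only by the tool arm_command, never from a script. Its arguments are lists of equal length, an entry for each row: "dp": the shift along the tool's x, y, z in units of 0.25 m (1.0 is 0.25 m), a list of three; "turn": the turn, a rotation vector about the tool's x, y, z in units of 30 degrees (1.0 is 30 degrees), a list of three; "jaw": the opening, from 0 (shut) to 1 (fully open). A call has 1 to 5 rows; each row is the pose to reach, as a shift and turn from the pose commanded when the call began, along the tool's axes at that moment; what a row does not reach only later rows make up. A row lasts 1/8 s, in which the tool goes at most 62.5 mm and 10.7 degrees, less where a joint would pass 70% of its speed; a pose out of reach is approached as far as the arm can. A call with a number of a shift or a turn outside -1 to 1 is refused whole. A call with a gripper value outside its range is refused whole. The fingers move at their own pace and stop on an object; the grip force is fixed at half the most. Time passes only in rows, so rows that repeat a pose let the fingers close. It gives the time, the measured TCP pose, the force, the opening and the grip force at its end, in the units of the state.
- get_obs(): the state, without advancing time (a new reading comes with each control period).
- camera(name): name is "scene" or "top" or "wrist"; returns the picture (400x640x3 uint8, blue, green, red); there is no depth.
- get_calibration(name): a dict with "camera_matrix" (3x3 intrinsics, pixels), "R" (3x3) and "t" (3): a world point X has camera coordinates R X + t; the wrist camera has in their place "mount" (4x4, takes a point from camera to tool coordinates, whose origin is the TCP and whose axes are the flange's). Camera axes: x right, y down, z forward; pixel columns grow to the right and rows downward; lengths in m; the calibration is good to about 2 mm. The wrist camera is an equidistant fisheye: a pixel r from the principal point sees the ray r / f radians off the axis. A picture is of the moment at which its call begins: read the wrist's pose just before it. get_calibration takes no time and is no camera call.
- hand_in(): hands the job in; it is judged then, once.
The state is a dict: "time_s": time; "q": joint angles; "dq": joint speeds; "joint_efforts": joint torques, N m; "eef_pos": TCP position; "eef_rot": TCP orientation; "wrist_force": force on the tool from outside, world axes, zero at the start; "torque": the same for the moment, N m; "opening": opening from 0.0 (shut) to 1.0 (fully open); "grasp_force": force on a finger pad.
Only numpy, scipy, OpenCV 4.12 (cv2) and the standard library are available. Lean on these libraries where they do the work, as an engineer would, in place of code of your own. Each camera call takes 0.05 s, during which the arm holds its last target. There are 200 camera calls.

## Task

The spin is over: lift the four capped buckets, one at a time, straight up off the pins of the swing-out rotor without letting them swing or tip, and set each one gently, upright and fully down into the bench stand of the same colour as its cap. Leave the glass vial that stands between the rotor and the stands where it is.

Things in the scene. Friction and masses are not known exactly. Their poses are not given: they have to be found in the camera images.
- rotor: four-place swing-out steel rotor on a dark round foot, fixed, about 155 mm across, arms up to 84 mm and dark hub nut up to 101 mm above the worktop. Origin: on the worktop under its axis, z up. The four buckets hang on its x and y axes, 58 mm from the axis; each on two 8 mm pins, 76 mm up, that point at it from both sides
- bucket_red: loose bucket, red cap, 104 mm tall, 0.11-0.23 kg. Round body 34 mm wide, foot 26 mm; cap 38 mm wide, 66-78 mm up; round knob 25 mm wide, 78-104 mm up: grip it from above, any yaw. Two lugs on its y axis, 46 mm over both, 44-64 mm up, hang on rotor pins by slots open below; swings about y. Lifted 65 mm it clears the pins. Origin: centre of the foot (22 mm up at the start); z up
- bucket_blue: loose bucket, blue cap, 104 mm tall, 0.11-0.23 kg. Round body 34 mm wide, foot 26 mm; cap 38 mm wide, 66-78 mm up; round knob 25 mm wide, 78-104 mm up: grip it from above, any yaw. Two lugs on its y axis, 46 mm over both, 44-64 mm up, hang on rotor pins by slots open below; swings about y. Lifted 65 mm it clears the pins. Origin: centre of the foot (22 mm up at the start); z up
- bucket_yellow: loose bucket, yellow cap, 104 mm tall, 0.11-0.23 kg. Round body 34 mm wide, foot 26 mm; cap 38 mm wide, 66-78 mm up; round knob 25 mm wide, 78-104 mm up: grip it from above, any yaw. Two lugs on its y axis, 46 mm over both, 44-64 mm up, hang on rotor pins by slots open below; swings about y. Lifted 65 mm it clears the pins. Origin: centre of the foot (22 mm up at the start); z up
- bucket_green: loose bucket, green cap, 104 mm tall, 0.11-0.23 kg. Round body 34 mm wide, foot 26 mm; cap 38 mm wide, 66-78 mm up; round knob 25 mm wide, 78-104 mm up: grip it from above, any yaw. Two lugs on its y axis, 46 mm over both, 44-64 mm up, hang on rotor pins by slots open below; swings about y. Lifted 65 mm it clears the pins. Origin: centre of the foot (22 mm up at the start); z up
- stand_red: fixed bench stand: red plastic cup, 34 mm tall, on a grey disc 66 mm wide. Cup 40 mm wide inside, flaring to 54 mm over its top 8 mm; its floor, where a seated bucket's foot stands, is 10 mm above the origin (on the worktop, under the centre; z up). Behind the stands is the front of a white spectrometer, 320 mm tall, about x 0.53, y -0.13 to x 0.64, y 0.27: carry round its corner
- stand_blue: fixed bench stand: blue plastic cup, 34 mm tall, on a grey disc 66 mm wide. Cup 40 mm wide inside, flaring to 54 mm over its top 8 mm; its floor, where a seated bucket's foot stands, is 10 mm above the origin (on the worktop, under the centre; z up). Behind the stands is the front of a white spectrometer, 320 mm tall, about x 0.53, y -0.13 to x 0.64, y 0.27: carry round its corner
- stand_yellow: fixed bench stand: yellow plastic cup, 34 mm tall, on a grey disc 66 mm wide. Cup 40 mm wide inside, flaring to 54 mm over its top 8 mm; its floor, where a seated bucket's foot stands, is 10 mm above the origin (on the worktop, under the centre; z up). Behind the stands is the front of a white spectrometer, 320 mm tall, about x 0.53, y -0.13 to x 0.64, y 0.27: carry round its corner
- stand_green: fixed bench stand: green plastic cup, 34 mm tall, on a grey disc 66 mm wide. Cup 40 mm wide inside, flaring to 54 mm over its top 8 mm; its floor, where a seated bucket's foot stands, is 10 mm above the origin (on the worktop, under the centre; z up). Behind the stands is the front of a white spectrometer, 320 mm tall, about x 0.53, y -0.13 to x 0.64, y 0.27: carry round its corner
- vial: bystander: upright glass serum vial with a crimp cap, 27 mm in diameter, 64 mm tall, between rotor and stands. Origin: centre of its underside, z up
Not all that is in view belongs to the job. What is shaped like the bucket_red but black is not meant.

How it is judged:
At the end, for the whole second after the job is handed in: each bucket stands in the stand of its cap's colour: axis within 6 mm of the stand's, foot on the cup's floor (6 to 14 mm above the worktop), within about 7 degrees of upright, released and at rest (horizontal distance between bucket_red and stand_red below 0.006 m and z of bucket_red in the frame of stand_red between 0.006 and 0.014 m and angle between each of bucket_red, bucket_blue, bucket_yellow, bucket_green's own z axis and vertical below 0.12 rad and linear speed of each of bucket_red, bucket_blue, bucket_yellow, bucket_green below 0.02 m/s and angular speed of each of bucket_red, bucket_blue, bucket_yellow, bucket_green below 0.2 rad/s and horizontal distance between bucket_blue and stand_blue below 0.006 m and z of bucket_blue in the frame of stand_blue between 0.006 and 0.014 m and horizontal distance between bucket_yellow and stand_yellow below 0.006 m and z of bucket_yellow in the frame of stand_yellow between 0.006 and 0.014 m and horizontal distance between bucket_green and stand_green below 0.006 m and z of bucket_green in the frame of stand_green between 0.006 and 0.014 m); the robot touches nothing.
It fails at once if a bucket swings or tips more than about 29 degrees from upright (angle between any of bucket_red, bucket_blue, bucket_yellow, bucket_green's own z axis and vertical above 0.5 rad).
It fails at once if a bucket is dropped into its stand (faster than 0.6 m/s inside the cup) ((horizontal distance between bucket_red and stand_red below 0.025 m and z of bucket_red in the frame of stand_red below 0.034 m and linear speed of bucket_red above 0.6 m/s) or (horizontal distance between bucket_blue and stand_blue below 0.025 m and z of bucket_blue in the frame of stand_blue below 0.034 m and linear speed of bucket_blue above 0.6 m/s) or (horizontal distance between bucket_yellow and stand_yellow below 0.025 m and z of bucket_yellow in the frame of stand_yellow below 0.034 m and linear speed of bucket_yellow above 0.6 m/s) or (horizontal distance between bucket_green and stand_green below 0.025 m and z of bucket_green in the frame of stand_green below 0.034 m and linear speed of bucket_green above 0.6 m/s)).
It fails at once if the glass vial is shifted more than 25 mm or tipped (distance of vial from where it was at the start of the episode above 0.025 m or angle between vial's own z axis and vertical above 0.4 rad).
It also fails if it takes over 144 s, if anything falls off the work surface, if the arm or the gripper's body presses on something with over 40 N, if the wrist force passes 120 N, or if a joint passes its speed limit or range.

## Working session

There is one attempt and no reset: what is moved stays moved. The work goes in short steps, Python scripts to look and compute and a tool call to move; the robot and the scene stay as the last step left them, time stands still between calls to the robot, and variables do not carry over. Pictures are saved under pics/ and viewed, at most 14 in all, crops included, and the job is handed in when it is done.

Besides the shell and the picture viewer there is one more tool, called after "Emit:" as name(argument=value, ...) on one line, values as JSON. arm_command: Moves the arm, as the interface text tells. Its arguments: {"type":"object","properties":{"dp":{"type":"array"},"turn":{"type":"array"},"jaw":{"type":"array"}},"required":["dp","turn","jaw"]}

```bash
mkdir -p pics
python3 - <<'E'
from bench import *
import cv2
for n in ("scene","top"):
    cv2.imwrite(f"pics/{n}0.png",camera(n)); c=get_calibration(n); print(n,c)
o=get_obs();print(o['time_s'],o['eef_pos'],o['eef_rot'],o['opening']);print(get_calibration("wrist"))
E
```

```text
scene {'camera_matrix': array([[438.25444402,   0.        , 315.56497399],
       [  0.        , 438.25444402, 194.11194616],
       [  0.        ,   0.        ,   1.        ]]), 'R': array([[-0.60402645, -0.79668854,  0.02096222],
       [-0.52226149,  0.37582194, -0.76550689],
       [ 0.60199251, -0.47333417, -0.64308614]]), 't': array([0.30006993, 0.27693518, 0.7586238 ])}
top {'camera_matrix': array([[472.7770335 ,   0.        , 326.36595545],
       [  0.        , 472.7770335 , 191.37640723],
       [  0.        ,   0.        ,   1.        ]]), 'R': array([[ 1.48109070e-02, -9.99890203e-01, -4.67207926e-04],
       [-9.83988807e-01, -1.44923630e-02, -1.77640081e-01],
       [ 1.77613805e-01,  3.09073808e-03, -9.84095414e-01]]), 't': array([0.02212008, 0.49066   , 1.12243044])}
0.1 [ 0.13991485 -0.55719465  0.23046809] [-7.99404245e-04  9.92457662e-01  1.22585260e-01  6.93320334e-05] 0.9999518972026007
{'camera_matrix': array([[309.70691629,   0.        , 315.60942835],
       [  0.        , 309.70691629, 193.77933468],
       [  0.        ,   0.        ,   1.        ]]), 'mount': array([[-3.03666452e-04, -9.44920352e-01, -3.27300222e-01,
         8.52465504e-02],
       [ 9.99999863e-01, -1.47298909e-04, -5.02537616e-04,
        -5.33218098e-04],
       [ 4.26647056e-04, -3.27300330e-01,  9.44920268e-01,
        -1.43100521e-01],
       [ 0.00000000e+00,  0.00000000e+00,  0.00000000e+00,
         1.00000000e+00]])}
```

View pics/scene0.png

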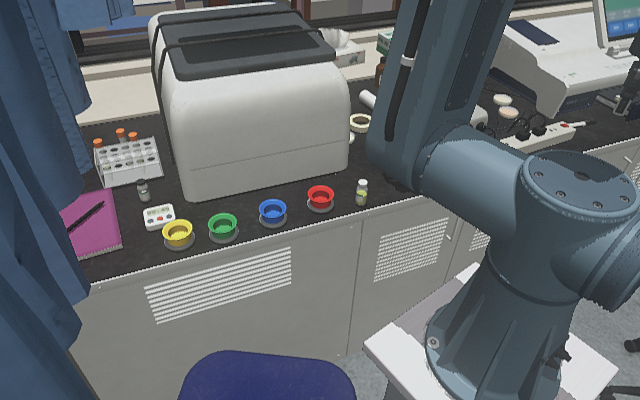

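View pics/top0.png

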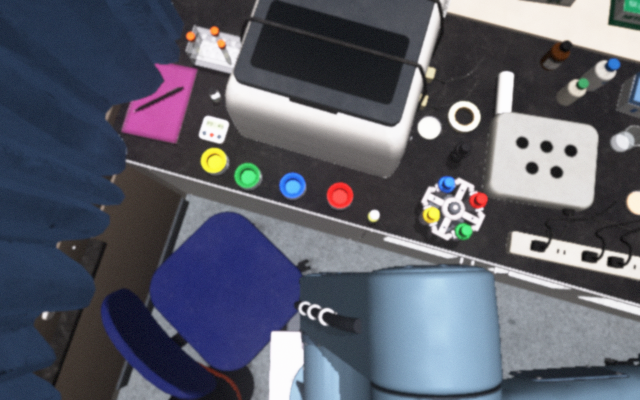

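The scene view shows the stands: yellow (177,235), green (223,227), blue (272,212) and red (320,198), with the vial at (362,192). The top view shows the rotor at (455,209) with its buckets: blue (447,184), red (479,200), green (463,231) and yellow (431,215). A black lookalike stands at (458,152), outside the rotor. I'm enlarging both areas.

Run:
```python
import cv2
t=cv2.imread("pics/top0.png")
cv2.imwrite("pics/c1.png",cv2.resize(t[140:250,410:510],None,fx=5,fy=5,interpolation=cv2.INTER_CUBIC))
cv2.imwrite("pics/c2.png",cv2.resize(t[140:235,190:390],None,fx=4,fy=4,interpolation=cv2.INTER_CUBIC))
```

```text
(no output)
```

View pics/c1.png

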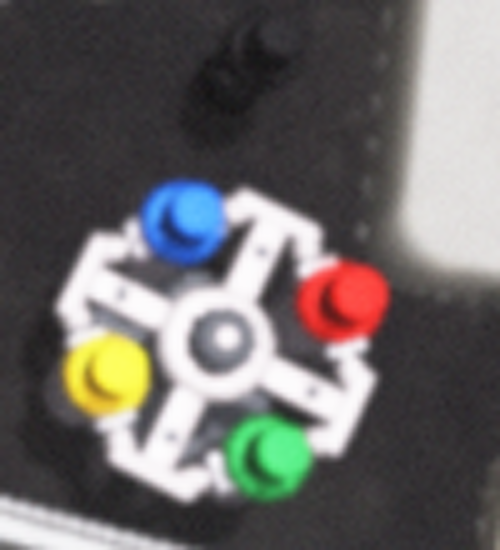

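View pics/c2.png

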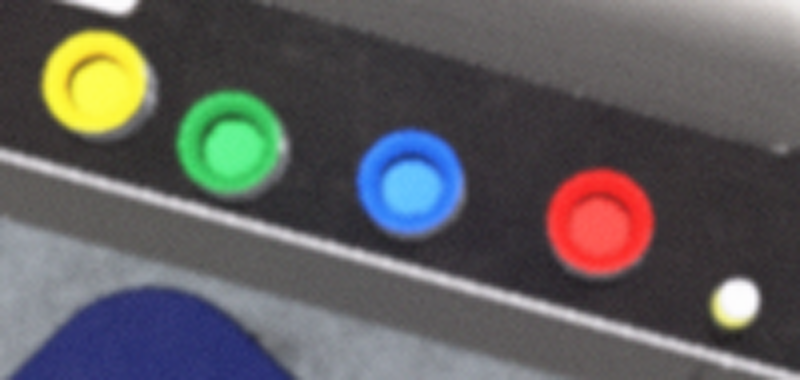

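The crops confirm four coloured buckets on the rotor; the black lookalike at crop (235,70) is off it. Stand rims in the second crop: yellow (96,82), green (230,142), blue (411,182), red (600,222). Vial cap at (740,299).

```bash
cat > h.py <<'E'
import numpy as np
def ray(c,uv,z):
    K,R,t=c["camera_matrix"],np.array(c["R"]),np.array(c["t"])
    d=R.T@np.linalg.solve(K,[uv[0],uv[1],1.]); o=-R.T@t
    return (o+d*(z-o[2])/d[2])[:2]
E
python3 - <<'E'
from bench import *
from h import *
import cv2
c=get_calibration("top"); f=lambda p,s,o:((p[0]+.5)/s-.5+o[0],(p[1]+.5)/s-.5+o[1])
np.set_printoptions(precision=4,suppress=True)
cap={}
for n,p,k in (("blue",(183,222),(194,208)),("red",(342,302),(358,293)),("green",(267,458),(282,442)),("yellow",(105,374),(121,361))):
    a=ray(c,f(p,5,(410,140)),.096);b=ray(c,f(k,5,(410,140)),.126);cap[n]=a;print(n,"cap",a,"knob",b)
m=np.mean(list(cap.values()),0);print("axis",m,"nut",ray(c,f((222,338),5,(410,140)),.1))
for n in cap: d=cap[n]-m;print(n,np.hypot(*d),np.degrees(np.arctan2(d[1],d[0]))%90)
t=cv2.imread("pics/top0.png");hsv=cv2.cvtColor(t,cv2.COLOR_BGR2HSV)
for n,p,hue in (("yellow",(96,82),28),("green",(230,142),70),("blue",(411,182),108),("red",(600,222),0)):
    u=f(p,4,(190,140)); 
    dh=np.abs((hsv[...,0].astype(int)-hue+90)%180-90)
    M=((dh<14)&(hsv[...,1]>130)&(hsv[...,2]>60)).astype(np.uint8)
    x,y=int(u[0]),int(u[1]);W=np.zeros_like(M);W[y-20:y+20,x-20:x+20]=M[y-20:y+20,x-20:x+20]
    q=cv2.findContours(W,0,2)[0];q=max(q,key=cv2.contourArea);(cc,r)=cv2.minEnclosingCircle(q);e=cv2.fitEllipse(q)
    print(n,"man",ray(c,u,.034),"circ",ray(c,cc,.034),"ell",ray(c,e[0],.034),e[1])
print("vial",ray(c,f((740,299),4,(190,140)),.064))
E
```

```text
blue cap [ 0.5027 -0.2535] knob [ 0.5034 -0.2511]
red cap [ 0.4656 -0.327 ] knob [ 0.4648 -0.3248]
green cap [ 0.3917 -0.2891] knob [ 0.3961 -0.2875]
yellow cap [ 0.4299 -0.2149] knob [ 0.4319 -0.2157]
axis [ 0.4475 -0.2711] nut [ 0.447 -0.269]
blue 0.05802282046393668 17.673480688735097
red 0.058706238838776556 17.951427876051127
green 0.05859571030679005 17.863784304074386
yellow 0.05890087196847652 17.39354345417057
yellow man [0.5679 0.3145] circ [0.5683 0.316 ] ell [0.5688 0.3167] (24.595993041992188, 26.002500534057617)
green man [0.5305 0.2284] circ [0.5333 0.2314] ell [0.5314 0.2299] (23.450210571289062, 25.552051544189453)
blue man [0.5067 0.1144] circ [0.507  0.1154] ell [0.5081 0.116 ] (24.884899139404297, 26.53347396850586)
red man [ 0.4831 -0.0037] circ [ 0.484  -0.0035] ell [ 0.4844 -0.0034] (25.465084075927734, 26.65931510925293)
vial [ 0.4322 -0.0875]
```

Emit:
arm_command(dp=[[0.74, -0.41, -0.08], [0.74, -0.41, -0.08], [0.74, -0.41, -0.08], [0.74, -0.41, -0.08], [0.74, -0.41, -0.08]], turn=[[0, 0, -1], [0, 0, -1], [0, 0, -1], [0, 0, -1], [0, 0, -1]], jaw=[1, 1, 1, 1, 1])

```text
time_s: 0.72
eef_pos: [0.2956, -0.412, 0.2513]
eef_rot: [-0.0, 0.926, 0.377, 0.0]
wrist_force: [-0.3, -0.2, 0.0]
opening: 1.0
grasp_force: 0.0
```

Emit:
arm_command(dp=[[0, 0, 0], [0, 0, 0], [0, 0, 0]], turn=[[0, 0, -1], [0, 0, -1], [0, 0, -1]], jaw=[1, 1, 1])

```text
time_s: 1.1
eef_pos: [0.2933, -0.4141, 0.2508]
eef_rot: [-0.0, 0.797, 0.604, -0.0]
wrist_force: [-0.5, -0.8, 0.4]
opening: 0.997
grasp_force: 0.0
```

Emit:
arm_command(dp=[[0, 0, 0], [0, 0, 0], [0, 0, 0]], turn=[[0, 0, -1], [0, 0, -1], [0, 0, -1]], jaw=[1, 1, 1])

```text
time_s: 1.48
eef_pos: [0.2932, -0.4142, 0.2507]
eef_rot: [-0.0, 0.614, 0.79, -0.0]
wrist_force: [-0.1, 0.5, 0.2]
opening: 0.998
grasp_force: 0.0
```

Emit:
arm_command(dp=[[0, 0, 0], [0, 0, 0], [0, 0, 0], [0, 0, 0]], turn=[[0, 0, -1], [0, 0, -1], [0, 0, -1], [0, 0, -1]], jaw=[1, 1, 1, 1])

```text
time_s: 1.98
eef_pos: [0.2934, -0.414, 0.2508]
eef_rot: [-0.0, 0.391, 0.92, 0.0]
wrist_force: [-0.3, -0.3, -0.6]
opening: 0.998
grasp_force: 0.0
```

Emit:
arm_command(dp=[[0, 0, 0], [0, 0, 0], [0, 0, 0]], turn=[[0, 0, -0.62], [0, 0, -0.62], [0, 0, -0.62]], jaw=[1, 1, 1])

```text
time_s: 2.35
eef_pos: [0.2939, -0.4137, 0.251]
eef_rot: [-0.0, 0.238, 0.971, 0.0]
wrist_force: [1.2, -0.1, 0.2]
opening: 1.002
grasp_force: 0.0
```

```bash
cat >> h.py <<'E'
from scipy.spatial.transform import Rotation as Rot
def pose(o): q=o["eef_rot"]; return np.array(o["eef_pos"]),Rot.from_quat([q[1],q[2],q[3],q[0]]).as_matrix()
def plan(p,R,*pts):
    "print dp units for successive calls through world points"
    p=np.array(p)
    for t in pts:
        t=np.array(t); print("->",t,"dp",np.round(R.T@(t-p)/.25,3)); p=t
def wpix(c,p,R,X):
    M=np.array(c["mount"]); K=c["camera_matrix"]
    v=M[:3,:3].T@(R.T@(np.array(X)-p)-M[:3,3]); th=np.arctan2(np.hypot(v[0],v[1]),v[2]); s=K[0,0]*th/np.hypot(v[0],v[1])
    return np.array([K[0,2]+s*v[0],K[1,2]+s*v[1]])
def wray(c,p,R,uv,z):
    M=np.array(c["mount"]); K=c["camera_matrix"]
    d=np.array([uv[0]-K[0,2],uv[1]-K[1,2]]); r=np.hypot(*d); th=r/K[0,0]
    v=np.r_[d/r*np.sin(th),np.cos(th)]
    o=p+R@M[:3,3]; w=R@M[:3,:3]@v
    return (o+w*(z-o[2])/w[2])[:2]
E
python3 - <<'E'
from bench import *
from h import *
o=get_obs();p,R=pose(o);print(p,R,o['q']);plan(p,R,(.448,-.27,.25))
E
```

```text
[ 0.29388951 -0.41366886  0.25103184] [[-8.86304395e-01  4.63103010e-01 -3.47975090e-04]
 [ 4.63102902e-01  8.86304451e-01  3.48961672e-04]
 [ 4.70017072e-04  1.48137989e-04 -9.99999879e-01]] [-1.18725380e+00  1.10236711e-02  1.75082032e+00 -1.95651539e-04
  1.38020249e+00 -2.27651997e+00]
-> [ 0.448 -0.27   0.25 ] dp [-0.28   0.795  0.004]
```

Emit:
arm_command(dp=[[-0.28, 0.795, 0], [-0.28, 0.795, 0], [-0.28, 0.795, 0], [-0.28, 0.795, 0], [-0.28, 0.795, 0]], turn=[[0, 0, 0], [0, 0, 0], [0, 0, 0], [0, 0, 0], [0, 0, 0]], jaw=[1, 1, 1, 1, 1])

```text
time_s: 2.98
eef_pos: [0.4486, -0.2678, 0.2511]
eef_rot: [-0.0, 0.237, 0.972, 0.0]
wrist_force: [-0.7, -0.5, -0.5]
opening: 1.001
grasp_force: 0.0
```

Run:
```python
from bench import *
from h import *
import cv2
o=get_obs();p,R=pose(o);im=camera("wrist");print(p);c=get_calibration("wrist")
np.save("pics/w1pose.npy",np.c_[p,R]); cv2.imwrite("pics/w1raw.png",im)
for n,x,y in (("b",.5033,-.2524),("g",.3927,-.2876),("y",.4304,-.2147),("r",.4656,-.3253)):
    print(n,wpix(c,p,R,(x,y,.126)))
cv2.imwrite("pics/w1.png",cv2.resize(im[50:350,140:540],None,fx=2,fy=2,interpolation=cv2.INTER_CUBIC))
```

```text
[ 0.4486126  -0.26780287  0.25110003]
b [355.04477203 226.12871733]
g [265.34526086 141.1710099 ]
y [358.59753474 140.9336329 ]
r [269.68242678 226.18263312]
```

View pics/w1.png

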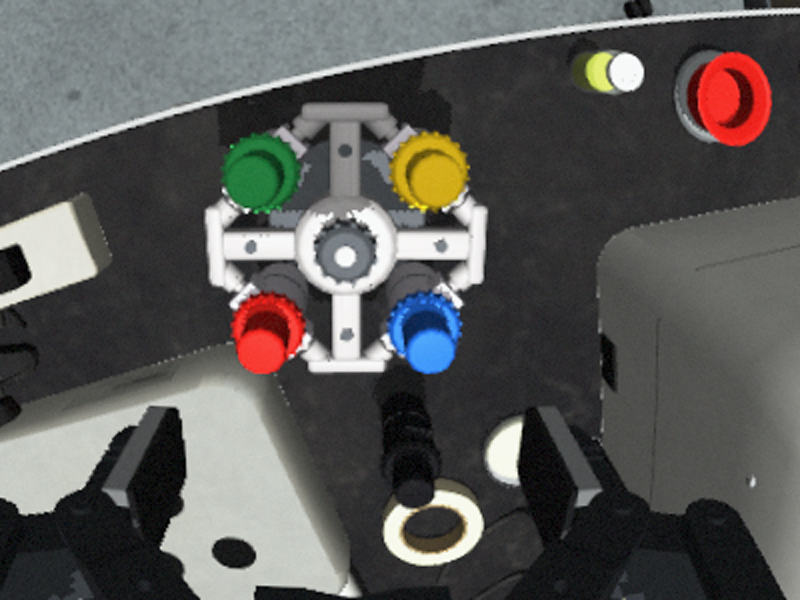

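The wrist view shows the knob tops at crop pixels green (254,182), yellow (434,183), red (262,349) and blue (430,350). The red stand rim is at (735,99), the vial cap at (626,72), and the black decoy at (412,490) is behind the rotor.

Run:
```python
from bench import *
from h import *
P=np.load("pics/w1pose.npy");p,R=P[:,0],P[:,1:];c=get_calibration("wrist")
np.set_printoptions(precision=4,suppress=True)
for n,u,z in (("g",(254,182),.126),("y",(434,183),.126),("r",(262,349),.126),("b",(430,350),.126),("nut",(345,255),.101),("standred",(735,99),.034),("vial",(626,72),.064)):
    print(n,wray(c,p,R,((u[0]+.5)/2-.5+140,(u[1]+.5)/2-.5+50),z))
p0=get_obs()['eef_pos']
print("to y");plan((.448,-.27,.25),R,(.4304,-.2147,.25),(.4304,-.2147,.101),(.4304,-.2147,.25),(.42,-.05,.25),(.483,-.004,.25))
```

```text
g [ 0.393  -0.2863]
y [ 0.4299 -0.2163]
r [ 0.4643 -0.3233]
b [ 0.5018 -0.252 ]
nut [ 0.4475 -0.2699]
standred [ 0.4843 -0.0028]
vial [ 0.433  -0.0864]
to y
-> [ 0.4304 -0.2147  0.25  ] dp [0.164 0.164 0.   ]
-> [ 0.4304 -0.2147  0.101 ] dp [-0.    -0.     0.596]
-> [ 0.4304 -0.2147  0.25  ] dp [ 0.     0.    -0.596]
-> [ 0.42 -0.05  0.25] dp [0.34  0.566 0.   ]
-> [ 0.483 -0.004  0.25 ] dp [-0.139  0.279 -0.   ]
```

Emit:
arm_command(dp=[[0.164, 0.163, 0], [0.164, 0.163, 0], [0.164, 0.163, 0], [0.164, 0.163, 0]], turn=[[0, 0, 0], [0, 0, 0], [0, 0, 0], [0, 0, 0]], jaw=[0.7, 0.7, 0.7, 0.7])

```text
time_s: 3.52
eef_pos: [0.4301, -0.2153, 0.2516]
eef_rot: [0.0, 0.237, 0.971, -0.0]
wrist_force: [-0.2, -0.4, -0.0]
opening: 0.698
grasp_force: 0.0
```

Emit:
arm_command(dp=[[0, 0, 0.15], [0, 0, 0.3], [0, 0, 0.45], [0, 0, 0.45], [0, 0, 0.45]], turn=[[0, 0, 0], [0, 0, 0], [0, 0, 0], [0, 0, 0], [0, 0, 0]], jaw=[0.7, 0.7, 0.7, 0.7, 0.7])

```text
time_s: 4.15
eef_pos: [0.4308, -0.2149, 0.1401]
eef_rot: [0.001, 0.236, 0.972, -0.0]
wrist_force: [0.3, 0.4, -0.1]
opening: 0.699
grasp_force: 0.0
```

Emit:
arm_command(dp=[[0, 0, 0.08], [0, 0, 0.155], [0, 0, 0.155], [0, 0, 0.155]], turn=[[0, 0, 0], [0, 0, 0], [0, 0, 0], [0, 0, 0]], jaw=[0.7, 0.7, 0.7, 0.7])

```text
time_s: 4.65
eef_pos: [0.4312, -0.2148, 0.1018]
eef_rot: [0.001, 0.236, 0.972, -0.001]
wrist_force: [-0.2, -0.2, 0.2]
opening: 0.699
grasp_force: 0.0
```

Emit:
arm_command(dp=[[0, 0, 0], [0, 0, 0], [0, 0, 0], [0, 0, 0], [0, 0, 0]], turn=[[0, 0, 0], [0, 0, 0], [0, 0, 0], [0, 0, 0], [0, 0, 0]], jaw=[0.4, 0.36, 0.32, 0.25, 0.1])

```text
time_s: 5.28
eef_pos: [0.4303, -0.214, 0.1005]
eef_rot: [0.0, 0.236, 0.972, -0.0]
wrist_force: [-1.4, -0.2, 5.4]
opening: 0.266
grasp_force: 58.6
```

Emit:
arm_command(dp=[[0, 0, 0], [0, 0, 0], [0, 0, 0]], turn=[[0, 0, 0], [0, 0, 0], [0, 0, 0]], jaw=[0, 0, 0])

```text
time_s: 5.65
eef_pos: [0.4304, -0.2141, 0.1006]
eef_rot: [0.0, 0.236, 0.972, -0.0]
wrist_force: [-1.6, 0.4, 5.5]
opening: 0.269
grasp_force: 58.6
```

Emit:
arm_command(dp=[[0, 0, -0.04], [0, 0, -0.09], [0, 0, -0.15], [0, 0, -0.21], [0, 0, -0.27]], turn=[[0, 0, 0], [0, 0, 0], [0, 0, 0], [0, 0, 0], [0, 0, 0]], jaw=[0, 0, 0, 0, 0])

```text
time_s: 6.28
eef_pos: [0.4302, -0.2139, 0.1689]
eef_rot: [0.0, 0.236, 0.972, -0.0]
wrist_force: [-0.1, -0.2, -3.0]
opening: 0.269
grasp_force: 58.9
```

Emit:
arm_command(dp=[[0, 0, -0.07], [0, 0, -0.16], [0, 0, -0.25], [0, 0, -0.33], [0, 0, -0.33]], turn=[[0, 0, 0], [0, 0, 0], [0, 0, 0], [0, 0, 0], [0, 0, 0]], jaw=[0, 0, 0, 0, 0])

```text
time_s: 6.9
eef_pos: [0.431, -0.2145, 0.2522]
eef_rot: [0.002, 0.236, 0.972, -0.001]
wrist_force: [0.5, 0.6, -2.7]
opening: 0.267
grasp_force: 58.9
```

Run:
```python
from bench import *
from h import *
import cv2
o=get_obs();p,R=pose(o);print(p,o['opening'],o['wrist_force'])
im=camera("wrist");cv2.imwrite("pics/w2.png",im)
np.save("pics/w2pose.npy",np.c_[p,R])
plan(p,R,(.41,-.05,.25),(.45,.13,.25),(.5685,.3155,.25),(.5685,.3155,.11))
```

```text
[ 0.43095422 -0.2145081   0.25220058] 0.2667331908583333 [ 0.49518049  0.64113494 -2.68625369]
-> [ 0.41 -0.05  0.25] dp [0.376 0.546 0.007]
-> [0.45 0.13 0.25] dp [ 0.188  0.713 -0.001]
-> [0.5685 0.3155 0.25  ] dp [-0.081  0.877 -0.   ]
-> [0.5685 0.3155 0.11  ] dp [0.002 0.001 0.56 ]
```

View pics/w2.png

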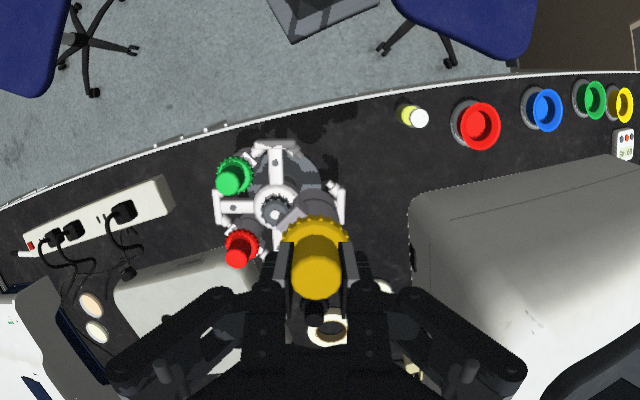

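Yellow hangs upright in the gripper at (318,265). The stand row is at upper right and clear.

Emit:
arm_command(dp=[[0.08, 0.11, 0], [0.21, 0.3, 0], [0.34, 0.48, 0], [0.376, 0.546, 0], [0.376, 0.546, 0]], turn=[[0, 0, 0], [0, 0, 0], [0, 0, 0], [0, 0, 0], [0, 0, 0]], jaw=[0, 0, 0, 0, 0])

```text
time_s: 7.58
eef_pos: [0.4085, -0.048, 0.2491]
eef_rot: [-0.001, 0.235, 0.972, 0.0]
wrist_force: [-0.2, 0.0, -2.8]
opening: 0.264
grasp_force: 59.3
```

Emit:
arm_command(dp=[[0.03, 0.12, 0], [0.08, 0.3, 0], [0.13, 0.5, 0], [0.188, 0.713, 0], [0.188, 0.713, 0]], turn=[[0, 0, 0], [0, 0, 0], [0, 0, 0], [0, 0, 0], [0, 0, 0]], jaw=[0, 0, 0, 0, 0])

```text
time_s: 8.2
eef_pos: [0.4494, 0.1328, 0.2492]
eef_rot: [-0.001, 0.234, 0.972, 0.0]
wrist_force: [-0.6, -0.5, -2.2]
opening: 0.27
grasp_force: 59.9
```

Emit:
arm_command(dp=[[-0.02, 0.16, 0], [-0.03, 0.35, 0], [-0.03, 0.35, 0], [-0.03, 0.35, 0]], turn=[[0, 0, 0], [0, 0, 0], [0, 0, 0], [0, 0, 0]], jaw=[0, 0, 0, 0])

```text
time_s: 8.7
eef_pos: [0.496, 0.2033, 0.2491]
eef_rot: [-0.001, 0.237, 0.972, -0.001]
wrist_force: [-0.5, -0.1, -1.8]
opening: 0.27
grasp_force: 60.4
```

Run:
```python
from bench import *
from h import *
import cv2
o=get_obs();p,R=pose(o);print(p,o['opening'],o['wrist_force'])
im=camera("wrist");cv2.imwrite("pics/w3.png",im);c=get_calibration("wrist")
np.save("pics/w3pose.npy",np.c_[p,R])
for x,y in ((.5685,.3155),(.531,.2295),(.507,.115),(.484,-.0035)): print(wpix(c,p,R,(x,y,.034)))
```

```text
[0.49595986 0.20334004 0.24906228] 0.2703447618441685 [-0.48269183 -0.08094836 -1.83534674]
[421.77001764 173.51406274]
[347.66651748 177.74077033]
[256.48788759 201.95137856]
[177.04270754 224.73809131]
```

View pics/w3.png

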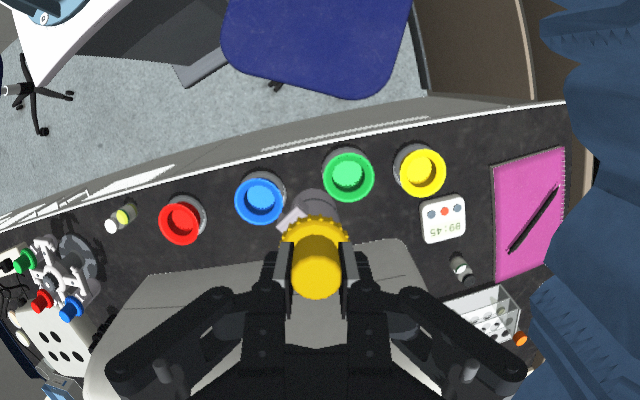

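Rims sit at about yellow (421,172), green (348,177), blue (259,200) and red (179,223), close to the predictions. I'll refine them by colour contour.

Run:
```python
from bench import *
from h import *
import cv2
np.set_printoptions(precision=4,suppress=True)
P=np.load("pics/w3pose.npy");p,R=P[:,0],P[:,1:];c=get_calibration("wrist")
hsv=cv2.cvtColor(cv2.imread("pics/w3.png"),cv2.COLOR_BGR2HSV)
for n,(x,y),hue in (("yellow",(421,172),28),("green",(348,177),70),("blue",(259,200),108),("red",(179,223),0)):
    dh=np.abs((hsv[...,0].astype(int)-hue+90)%180-90)
    M=((dh<14)&(hsv[...,1]>120)&(hsv[...,2]>50)).astype(np.uint8)
    W=np.zeros_like(M);s=np.s_[y-32:y+32,x-32:x+32];W[s]=M[s]
    q=max(cv2.findContours(W,0,2)[0],key=cv2.contourArea);q=cv2.convexHull(q);e=cv2.fitEllipse(q)
    print(n,e[0],e[1],wray(c,p,R,e[0],.034),wray(c,p,R,cv2.minEnclosingCircle(q)[0],.034))
plan(p,R,(.568,.3155,.25),(.568,.3155,.12))
```

```text
yellow (422.0495910644531, 172.60971069335938) (47.22089385986328, 49.94681930541992) [0.5676 0.3163] [0.5674 0.3163]
green (348.4490661621094, 177.31484985351562) (49.44169616699219, 51.89767074584961) [0.531  0.2306] [0.5302 0.2305]
blue (258.1372985839844, 201.30274963378906) (47.13881301879883, 50.332977294921875) [0.5072 0.1173] [0.5072 0.1173]
red (179.25238037109375, 222.70620727539062) (41.766536712646484, 45.595603942871094) [0.483  0.0015] [ 0.4838 -0.0002]
-> [0.568  0.3155 0.25  ] dp [-0.05   0.531 -0.005]
-> [0.568  0.3155 0.12  ] dp [-0.001  0.001  0.52 ]
```

Emit:
arm_command(dp=[[-0.01, 0.1, 0], [-0.03, 0.3, 0], [-0.05, 0.48, 0], [-0.05, 0.533, 0], [-0.05, 0.533, 0]], turn=[[0, 0, 0], [0, 0, 0], [0, 0, 0], [0, 0, 0], [0, 0, 0]], jaw=[0, 0, 0, 0, 0])

```text
time_s: 9.38
eef_pos: [0.5682, 0.3166, 0.2496]
eef_rot: [-0.0, 0.236, 0.972, -0.001]
wrist_force: [0.2, -0.8, -2.2]
opening: 0.27
grasp_force: 60.5
```

Emit:
arm_command(dp=[[0, 0, 0.08], [0, 0, 0.2], [0, 0, 0.32], [0, 0, 0.44], [0, 0, 0.44]], turn=[[0, 0, 0], [0, 0, 0], [0, 0, 0], [0, 0, 0], [0, 0, 0]], jaw=[0, 0, 0, 0, 0])

```text
time_s: 10.0
eef_pos: [0.5653, 0.3154, 0.136]
eef_rot: [-0.003, 0.237, 0.972, -0.002]
wrist_force: [-0.1, -0.5, -1.9]
opening: 0.264
grasp_force: 60.5
```

Emit:
arm_command(dp=[[0, 0, 0], [0, 0, 0]], turn=[[0, 0, 0], [0, 0, 0]], jaw=[0, 0])

```text
time_s: 10.25
eef_pos: [0.5694, 0.3176, 0.1419]
eef_rot: [0.001, 0.236, 0.972, 0.001]
wrist_force: [-0.4, -0.3, -2.0]
opening: 0.267
grasp_force: 60.6
```

Emit:
arm_command(dp=[[0, 0, 0.03], [0, 0, 0.06], [0, 0, 0.09], [0, 0, 0.12], [0, 0, 0.15]], turn=[[0, 0, 0], [0, 0, 0], [0, 0, 0], [0, 0, 0], [0, 0, 0]], jaw=[0, 0, 0, 0, 0])

```text
time_s: 10.88
eef_pos: [0.5682, 0.3175, 0.1018]
eef_rot: [-0.0, 0.236, 0.972, -0.0]
wrist_force: [0.1, 0.4, -1.7]
opening: 0.267
grasp_force: 60.6
```

Emit:
arm_command(dp=[[0, 0, 0.02], [0, 0, 0.035], [0, 0, 0.05], [0, 0, 0.05]], turn=[[0, 0, 0], [0, 0, 0], [0, 0, 0], [0, 0, 0]], jaw=[0, 0, 0, 0])

```text
time_s: 11.38
eef_pos: [0.5682, 0.3174, 0.0898]
eef_rot: [-0.0, 0.236, 0.972, -0.0]
wrist_force: [-0.7, -0.4, -2.2]
opening: 0.267
grasp_force: 60.6
```

Emit:
arm_command(dp=[[0, 0, 0.004], [0, 0, 0.008], [0, 0, 0.008]], turn=[[0, 0, 0], [0, 0, 0], [0, 0, 0]], jaw=[0, 0, 0])

```text
time_s: 11.75
eef_pos: [0.569, 0.3176, 0.0892]
eef_rot: [0.001, 0.236, 0.972, 0.0]
wrist_force: [-1.1, -1.4, 4.7]
opening: 0.266
grasp_force: 61.5
```

Emit:
arm_command(dp=[[0, 0, 0], [0, 0, 0], [0, 0, 0], [0, 0, 0], [0, 0, 0]], turn=[[0, 0, 0], [0, 0, 0], [0, 0, 0], [0, 0, 0], [0, 0, 0]], jaw=[0.3, 0.4, 0.5, 0.65, 0.65])

```text
time_s: 12.38
eef_pos: [0.5682, 0.3175, 0.0879]
eef_rot: [-0.0, 0.236, 0.972, -0.0]
wrist_force: [1.5, -0.3, -0.2]
opening: 0.651
grasp_force: 0.0
```

Emit:
arm_command(dp=[[0, 0, -0.05], [0, 0, -0.2], [0, 0, -0.4], [0, 0, -0.64], [0, 0, -0.64]], turn=[[0, 0, 0], [0, 0, 0], [0, 0, 0], [0, 0, 0], [0, 0, 0]], jaw=[0.65, 0.65, 0.65, 0.65, 0.65])

```text
time_s: 13.0
eef_pos: [0.5717, 0.3188, 0.2565]
eef_rot: [0.006, 0.236, 0.972, 0.004]
wrist_force: [0.1, 0.2, -0.3]
opening: 0.649
grasp_force: 0.0
```

Run:
```python
from bench import *
from h import *
import cv2
o=get_obs();p,R=pose(o);print(p,o['opening'],o['wrist_force'],o['q'])
im=camera("wrist");cv2.imwrite("pics/w4.png",im);c=get_calibration("wrist")
print(wpix(c,p,R,(.568,.316,.114)),wpix(c,p,R,(.568,.316,.034)))
plan(p,R,(.45,.13,.25),(.41,-.05,.25),(.47,-.19,.25),(.503,-.252,.25),(.503,-.252,.14))
```

```text
[0.57168137 0.31876603 0.25654921] 0.6487012376697892 [ 0.06581269  0.20737349 -0.25199008] [ 3.27670983e-01  3.27449528e-01  1.37619474e+00  5.28241826e-05
  1.42453719e+00 -7.66539045e-01]
[308.81762351 176.08159983] [309.5111866  157.35330674]
-> [0.45 0.13 0.25] dp [ 0.086 -0.894  0.017]
-> [ 0.41 -0.05  0.25] dp [-0.188 -0.713 -0.005]
-> [ 0.47 -0.19  0.25] dp [-0.47  -0.387  0.001]
-> [ 0.503 -0.252  0.25 ] dp [-0.231 -0.16   0.001]
-> [ 0.503 -0.252  0.14 ] dp [ 0.004 -0.004  0.44 ]
```

View pics/w4.png

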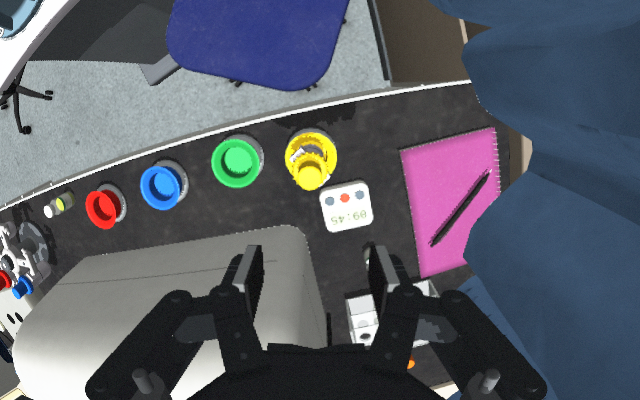

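Yellow stands upright in its cup, with the knob at (310,175) as predicted. Next is blue.

Emit:
arm_command(dp=[[0.02, -0.24, 0], [0.05, -0.48, 0], [0.06, -0.72, 0], [0.076, -0.883, -0.008], [0.076, -0.883, -0.008]], turn=[[0, 0, 0], [0, 0, 0], [0, 0, 0], [0, 0, 0], [0, 0, 0]], jaw=[0.7, 0.7, 0.7, 0.7, 0.7])

```text
time_s: 13.68
eef_pos: [0.4485, 0.1284, 0.2493]
eef_rot: [-0.001, 0.238, 0.971, -0.0]
wrist_force: [1.1, 0.3, 0.0]
opening: 0.698
grasp_force: 0.0
```

Emit:
arm_command(dp=[[-0.06, -0.24, 0], [-0.12, -0.48, 0], [-0.188, -0.713, 0], [-0.188, -0.713, 0]], turn=[[0, 0, 0], [0, 0, 0], [0, 0, 0], [0, 0, 0]], jaw=[0.7, 0.7, 0.7, 0.7])

```text
time_s: 14.18
eef_pos: [0.4098, -0.0531, 0.2497]
eef_rot: [-0.0, 0.24, 0.971, -0.0]
wrist_force: [0.7, 0.8, -0.1]
opening: 0.7
grasp_force: 0.0
```

Emit:
arm_command(dp=[[-0.13, -0.2, 0], [-0.256, -0.408, 0], [-0.256, -0.408, 0]], turn=[[0, 0, 0], [0, 0, 0], [0, 0, 0]], jaw=[0.7, 0.7, 0.7])

```text
time_s: 14.55
eef_pos: [0.4209, -0.1718, 0.2495]
eef_rot: [-0.0, 0.238, 0.971, 0.0]
wrist_force: [0.1, 1.2, 0.6]
opening: 0.703
grasp_force: 0.0
```

Emit:
arm_command(dp=[[-0.2, -0.06, 0], [-0.4, -0.13, 0], [-0.444, -0.141, 0], [-0.444, -0.141, 0], [-0.444, -0.141, 0]], turn=[[0, 0, 0], [0, 0, 0], [0, 0, 0], [0, 0, 0], [0, 0, 0]], jaw=[0.7, 0.7, 0.7, 0.7, 0.7])

```text
time_s: 15.18
eef_pos: [0.5023, -0.2501, 0.2498]
eef_rot: [-0.0, 0.235, 0.972, 0.0]
wrist_force: [0.3, -0.6, -0.3]
opening: 0.698
grasp_force: 0.0
```

Emit:
arm_command(dp=[[0, 0, 0], [0, 0, 0]], turn=[[0, 0, 0], [0, 0, 0]], jaw=[0.7, 0.7])

```text
time_s: 15.42
eef_pos: [0.5024, -0.2516, 0.2505]
eef_rot: [0.0, 0.236, 0.972, -0.0]
wrist_force: [0.4, -0.3, -0.6]
opening: 0.696
grasp_force: 0.0
```

Emit:
arm_command(dp=[[0, 0, 0.15], [0, 0, 0.3], [0, 0, 0.44], [0, 0, 0.44]], turn=[[0, 0, 0], [0, 0, 0], [0, 0, 0], [0, 0, 0]], jaw=[0.7, 0.7, 0.7, 0.7])

```text
time_s: 15.92
eef_pos: [0.5006, -0.2506, 0.1374]
eef_rot: [-0.003, 0.236, 0.972, 0.001]
wrist_force: [-0.5, 0.5, -0.7]
opening: 0.701
grasp_force: 0.0
```

Emit:
arm_command(dp=[[0, 0, 0.05], [0, 0, 0.1], [0, 0, 0.152], [0, 0, 0.152], [0, 0, 0.152]], turn=[[0, 0, 0], [0, 0, 0], [0, 0, 0], [0, 0, 0], [0, 0, 0]], jaw=[0.7, 0.7, 0.7, 0.7, 0.7])

```text
time_s: 16.55
eef_pos: [0.5028, -0.2522, 0.1022]
eef_rot: [0.0, 0.236, 0.972, -0.0]
wrist_force: [0.0, 0.2, 0.1]
opening: 0.698
grasp_force: 0.0
```

Emit:
arm_command(dp=[[0, 0, 0], [0, 0, 0], [0, 0, 0], [0, 0, 0], [0, 0, 0]], turn=[[0, 0, 0], [0, 0, 0], [0, 0, 0], [0, 0, 0], [0, 0, 0]], jaw=[0.4, 0.36, 0.32, 0.25, 0.1])

```text
time_s: 17.18
eef_pos: [0.5027, -0.2523, 0.1024]
eef_rot: [0.0, 0.236, 0.972, -0.0]
wrist_force: [-0.6, 1.2, 2.8]
opening: 0.265
grasp_force: 58.6
```

Emit:
arm_command(dp=[[0, 0, 0], [0, 0, 0]], turn=[[0, 0, 0], [0, 0, 0]], jaw=[0, 0])

```text
time_s: 17.42
eef_pos: [0.5027, -0.2523, 0.1024]
eef_rot: [0.0, 0.236, 0.972, -0.0]
wrist_force: [-1.6, 0.6, 5.0]
opening: 0.268
grasp_force: 58.8
```

Emit:
arm_command(dp=[[0, 0, -0.04], [0, 0, -0.09], [0, 0, -0.15], [0, 0, -0.21], [0, 0, -0.27]], turn=[[0, 0, 0], [0, 0, 0], [0, 0, 0], [0, 0, 0], [0, 0, 0]], jaw=[0, 0, 0, 0, 0])

```text
time_s: 18.05
eef_pos: [0.5028, -0.2522, 0.1709]
eef_rot: [0.0, 0.236, 0.972, -0.0]
wrist_force: [0.2, -0.0, -1.2]
opening: 0.271
grasp_force: 58.8
```

Emit:
arm_command(dp=[[0, 0, -0.07], [0, 0, -0.16], [0, 0, -0.25], [0, 0, -0.32], [0, 0, -0.32]], turn=[[0, 0, 0], [0, 0, 0], [0, 0, 0], [0, 0, 0], [0, 0, 0]], jaw=[0, 0, 0, 0, 0])

```text
time_s: 18.68
eef_pos: [0.5034, -0.2527, 0.2515]
eef_rot: [0.002, 0.236, 0.972, -0.001]
wrist_force: [-0.4, -0.3, -1.9]
opening: 0.271
grasp_force: 58.9
```

Emit:
arm_command(dp=[[0.1, 0.03, 0], [0.25, 0.08, 0], [0.4, 0.13, 0], [0.444, 0.141, 0], [0.444, 0.141, 0]], turn=[[0, 0, 0], [0, 0, 0], [0, 0, 0], [0, 0, 0], [0, 0, 0]], jaw=[0, 0, 0, 0, 0])

```text
time_s: 19.3
eef_pos: [0.4201, -0.1697, 0.2493]
eef_rot: [0.0, 0.236, 0.972, -0.0]
wrist_force: [0.5, 0.9, -0.5]
opening: 0.269
grasp_force: 58.9
```

Emit:
arm_command(dp=[[0.06, 0.1, 0], [0.16, 0.25, 0], [0.256, 0.408, 0], [0.256, 0.408, 0]], turn=[[0, 0, 0], [0, 0, 0], [0, 0, 0], [0, 0, 0]], jaw=[0, 0, 0, 0])

```text
time_s: 19.8
eef_pos: [0.4107, -0.0482, 0.2495]
eef_rot: [0.0, 0.234, 0.972, 0.0]
wrist_force: [0.3, -0.4, -1.8]
opening: 0.27
grasp_force: 59.1
```

Emit:
arm_command(dp=[[-0.01, 0.15, 0], [-0.02, 0.35, 0], [-0.03, 0.55, 0], [-0.04, 0.7, 0], [-0.04, 0.768, 0]], turn=[[0, 0, 0], [0, 0, 0], [0, 0, 0], [0, 0, 0], [0, 0, 0]], jaw=[0, 0, 0, 0, 0])

```text
time_s: 20.42
eef_pos: [0.5088, 0.1165, 0.249]
eef_rot: [-0.0, 0.236, 0.972, -0.0]
wrist_force: [-0.5, -0.8, -0.8]
opening: 0.265
grasp_force: 59.3
```

Emit:
arm_command(dp=[[0, 0, 0], [0, 0, 0], [0, 0, 0], [0, 0, 0]], turn=[[0, 0, 0], [0, 0, 0], [0, 0, 0], [0, 0, 0]], jaw=[0, 0, 0, 0])

```text
time_s: 20.92
eef_pos: [0.507, 0.1154, 0.2498]
eef_rot: [0.0, 0.237, 0.972, -0.0]
wrist_force: [0.3, 0.8, -1.9]
opening: 0.264
grasp_force: 59.3
```

Emit:
arm_command(dp=[[0, 0, 0.08], [0, 0, 0.2], [0, 0, 0.32], [0, 0, 0.4], [0, 0, 0.44]], turn=[[0, 0, 0], [0, 0, 0], [0, 0, 0], [0, 0, 0], [0, 0, 0]], jaw=[0, 0, 0, 0, 0])

```text
time_s: 21.55
eef_pos: [0.5065, 0.1159, 0.1386]
eef_rot: [-0.001, 0.236, 0.972, -0.0]
wrist_force: [-0.4, 0.2, -0.5]
opening: 0.271
grasp_force: 59.3
```

Emit:
arm_command(dp=[[0, 0, 0], [0, 0, 0.03], [0, 0, 0.06], [0, 0, 0.1], [0, 0, 0.14]], turn=[[0, 0, 0], [0, 0, 0], [0, 0, 0], [0, 0, 0], [0, 0, 0]], jaw=[0, 0, 0, 0, 0])

```text
time_s: 22.18
eef_pos: [0.507, 0.1161, 0.1038]
eef_rot: [-0.0, 0.236, 0.972, -0.0]
wrist_force: [0.7, 1.3, -0.5]
opening: 0.268
grasp_force: 59.4
```

Emit:
arm_command(dp=[[0, 0, 0.02], [0, 0, 0.04], [0, 0, 0.058], [0, 0, 0.058]], turn=[[0, 0, 0], [0, 0, 0], [0, 0, 0], [0, 0, 0]], jaw=[0, 0, 0, 0])

```text
time_s: 22.68
eef_pos: [0.508, 0.1161, 0.0907]
eef_rot: [0.001, 0.236, 0.972, 0.0]
wrist_force: [1.0, 0.9, 1.4]
opening: 0.266
grasp_force: 59.8
```

Emit:
arm_command(dp=[[0, 0, 0], [0, 0, 0], [0, 0, 0], [0, 0, 0], [0, 0, 0]], turn=[[0, 0, 0], [0, 0, 0], [0, 0, 0], [0, 0, 0], [0, 0, 0]], jaw=[0.3, 0.4, 0.5, 0.65, 0.65])

```text
time_s: 23.3
eef_pos: [0.5071, 0.1161, 0.09]
eef_rot: [-0.0, 0.236, 0.972, -0.0]
wrist_force: [0.7, -0.6, -0.2]
opening: 0.653
grasp_force: 0.0
```

Emit:
arm_command(dp=[[0, 0, -0.05], [0, 0, -0.2], [0, 0, -0.4], [0, 0, -0.636], [0, 0, -0.636]], turn=[[0, 0, 0], [0, 0, 0], [0, 0, 0], [0, 0, 0], [0, 0, 0]], jaw=[0.65, 0.65, 0.65, 0.65, 0.65])

```text
time_s: 23.92
eef_pos: [0.5105, 0.1162, 0.2559]
eef_rot: [0.006, 0.236, 0.972, 0.001]
wrist_force: [0.3, -0.2, -0.3]
opening: 0.652
grasp_force: 0.0
```

Emit:
arm_command(dp=[[0.01, -0.2, 0], [0.03, -0.4, 0], [0.035, -0.6, 0], [0.04, -0.768, 0], [0.04, -0.768, 0]], turn=[[0, 0, 0], [0, 0, 0], [0, 0, 0], [0, 0, 0], [0, 0, 0]], jaw=[0.65, 0.65, 0.65, 0.65, 0.65])

```text
time_s: 24.55
eef_pos: [0.409, -0.0516, 0.2489]
eef_rot: [-0.0, 0.238, 0.971, -0.0]
wrist_force: [0.1, 0.4, -0.4]
opening: 0.652
grasp_force: 0.0
```

Emit:
arm_command(dp=[[-0.13, -0.2, 0], [-0.256, -0.408, 0], [-0.256, -0.408, 0], [-0.256, -0.408, 0]], turn=[[0, 0, 0], [0, 0, 0], [0, 0, 0], [0, 0, 0]], jaw=[0.65, 0.65, 0.65, 0.65])

```text
time_s: 25.05
eef_pos: [0.4202, -0.1689, 0.2486]
eef_rot: [-0.001, 0.236, 0.972, 0.001]
wrist_force: [-0.6, 0.8, -1.2]
opening: 0.646
grasp_force: 0.0
```

Run:
```python
import cv2,numpy as np
t=cv2.imread("pics/top0.png");w=cv2.imread("pics/w1raw.png")
a=cv2.resize(t[100:220,470:610],None,fx=2.8,fy=2.8,interpolation=cv2.INTER_CUBIC)
b=cv2.resize(w[120:320,140:340],None,fx=2,fy=2,interpolation=cv2.INTER_CUBIC)
H=max(a.shape[0],b.shape[0]);pad=lambda i:cv2.copyMakeBorder(i,0,H-i.shape[0],0,0,0)
cv2.imwrite("pics/box.png",np.hstack([pad(a),pad(b)]))
print(a.shape)
```

```text
(336, 392, 3)
```

View pics/box.png

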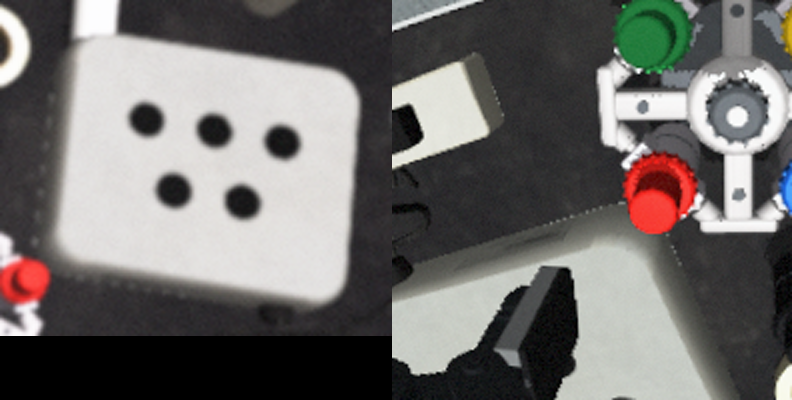

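The box's top-surface corner nearest red is at left crop (65,250) and right crop (612,245). Its rounded base corner is at about right crop (632,205).

Run:
```python
from bench import *
from h import *
np.set_printoptions(precision=4,suppress=True)
P=np.load("pics/w1pose.npy");p,R=P[:,0],P[:,1:];c=get_calibration("wrist");ct=get_calibration("top")
for z in (0,.04,.07,.1,.13,.16): print(z,ray(ct,(493.2,189.3),z),wray(c,p,R,(250,242.5),z),"base",wray(c,p,R,(260,222.5),z))
o=get_obs();print(o['eef_pos'])
```

```text
0 [ 0.5099 -0.398 ] [ 0.5183 -0.4107] base [ 0.4975 -0.3804]
0.04 [ 0.5023 -0.3838] [ 0.5037 -0.3922] base [ 0.485  -0.3649]
0.07 [ 0.4966 -0.3731] [ 0.4927 -0.3783] base [ 0.4755 -0.3534]
0.1 [ 0.4909 -0.3624] [ 0.4817 -0.3644] base [ 0.4661 -0.3418]
0.13 [ 0.4852 -0.3518] [ 0.4707 -0.3505] base [ 0.4567 -0.3302]
0.16 [ 0.4795 -0.3411] [ 0.4597 -0.3366] base [ 0.4473 -0.3186]
[ 0.4202 -0.1689  0.2486]
```

The box corner is at about (0.495,-0.375) and no more than 0.1 m high, so it clears the fingers at red. Proceeding.

Emit:
arm_command(dp=[[-0.15, -0.16, 0], [-0.3, -0.32, 0], [-0.443, -0.466, 0], [-0.443, -0.466, 0], [-0.443, -0.466, 0]], turn=[[0, 0, 0], [0, 0, 0], [0, 0, 0], [0, 0, 0], [0, 0, 0]], jaw=[0.65, 0.65, 0.65, 0.65, 0.65])

```text
time_s: 25.68
eef_pos: [0.4654, -0.3221, 0.2485]
eef_rot: [-0.001, 0.235, 0.972, 0.001]
wrist_force: [-0.0, 1.3, -0.1]
opening: 0.645
grasp_force: 0.0
```

Emit:
arm_command(dp=[[0, 0, 0], [0, 0, 0], [0, 0, 0]], turn=[[0, 0, 0], [0, 0, 0], [0, 0, 0]], jaw=[0.65, 0.65, 0.65])

```text
time_s: 26.05
eef_pos: [0.4652, -0.3236, 0.2494]
eef_rot: [0.0, 0.236, 0.972, -0.0]
wrist_force: [-0.4, 0.1, -0.3]
opening: 0.651
grasp_force: 0.0
```

Emit:
arm_command(dp=[[0, 0, 0.15], [0, 0, 0.3], [0, 0, 0.44], [0, 0, 0.44]], turn=[[0, 0, 0], [0, 0, 0], [0, 0, 0], [0, 0, 0]], jaw=[0.65, 0.65, 0.65, 0.65])

```text
time_s: 26.55
eef_pos: [0.4634, -0.3224, 0.1363]
eef_rot: [-0.003, 0.236, 0.972, 0.002]
wrist_force: [-0.6, 0.1, 0.8]
opening: 0.649
grasp_force: 0.0
```

Emit:
arm_command(dp=[[0, 0, 0.05], [0, 0, 0.1], [0, 0, 0.15], [0, 0, 0.15], [0, 0, 0.15]], turn=[[0, 0, 0], [0, 0, 0], [0, 0, 0], [0, 0, 0], [0, 0, 0]], jaw=[0.65, 0.65, 0.65, 0.65, 0.65])

```text
time_s: 27.18
eef_pos: [0.4653, -0.3244, 0.1018]
eef_rot: [0.0, 0.236, 0.972, -0.0]
wrist_force: [0.7, 0.5, 0.1]
opening: 0.654
grasp_force: 0.0
```

Emit:
arm_command(dp=[[0, 0, 0], [0, 0, 0], [0, 0, 0], [0, 0, 0], [0, 0, 0]], turn=[[0, 0, 0], [0, 0, 0], [0, 0, 0], [0, 0, 0], [0, 0, 0]], jaw=[0.4, 0.36, 0.32, 0.25, 0.1])

```text
time_s: 27.8
eef_pos: [0.4653, -0.3244, 0.102]
eef_rot: [0.0, 0.236, 0.972, -0.0]
wrist_force: [-1.3, -0.5, 3.9]
opening: 0.268
grasp_force: 58.6
```

Emit:
arm_command(dp=[[0, 0, 0], [0, 0, 0]], turn=[[0, 0, 0], [0, 0, 0]], jaw=[0, 0])

```text
time_s: 28.05
eef_pos: [0.4653, -0.3244, 0.1019]
eef_rot: [0.0, 0.236, 0.972, -0.0]
wrist_force: [-1.0, 0.7, 5.5]
opening: 0.268
grasp_force: 58.8
```

Emit:
arm_command(dp=[[0, 0, -0.04], [0, 0, -0.09], [0, 0, -0.15], [0, 0, -0.21], [0, 0, -0.27]], turn=[[0, 0, 0], [0, 0, 0], [0, 0, 0], [0, 0, 0], [0, 0, 0]], jaw=[0, 0, 0, 0, 0])

```text
time_s: 28.68
eef_pos: [0.4652, -0.3243, 0.1704]
eef_rot: [0.0, 0.236, 0.972, -0.0]
wrist_force: [0.3, 0.3, -1.9]
opening: 0.267
grasp_force: 58.9
```

Emit:
arm_command(dp=[[0, 0, -0.07], [0, 0, -0.16], [0, 0, -0.25], [0, 0, -0.32], [0, 0, -0.32]], turn=[[0, 0, 0], [0, 0, 0], [0, 0, 0], [0, 0, 0], [0, 0, 0]], jaw=[0, 0, 0, 0, 0])

```text
time_s: 29.3
eef_pos: [0.4658, -0.3249, 0.251]
eef_rot: [0.001, 0.236, 0.972, -0.001]
wrist_force: [0.4, -0.3, -2.7]
opening: 0.268
grasp_force: 58.9
```

Emit:
arm_command(dp=[[0.08, 0.08, 0], [0.22, 0.23, 0], [0.36, 0.38, 0], [0.443, 0.466, 0], [0.443, 0.466, 0]], turn=[[0, 0, 0], [0, 0, 0], [0, 0, 0], [0, 0, 0], [0, 0, 0]], jaw=[0, 0, 0, 0, 0])

```text
time_s: 29.92
eef_pos: [0.4193, -0.1678, 0.2482]
eef_rot: [-0.001, 0.235, 0.972, 0.0]
wrist_force: [0.7, 0.8, -1.8]
opening: 0.268
grasp_force: 59.0
```

Emit:
arm_command(dp=[[0.06, 0.1, 0], [0.16, 0.25, 0], [0.256, 0.408, 0], [0.256, 0.408, 0]], turn=[[0, 0, 0], [0, 0, 0], [0, 0, 0], [0, 0, 0]], jaw=[0, 0, 0, 0])

```text
time_s: 30.42
eef_pos: [0.4099, -0.0481, 0.2485]
eef_rot: [-0.0, 0.234, 0.972, 0.0]
wrist_force: [-0.1, -0.6, -2.0]
opening: 0.271
grasp_force: 59.4
```

Emit:
arm_command(dp=[[-0.05, 0.08, 0], [-0.12, 0.2, 0], [-0.177, 0.303, 0], [-0.177, 0.303, 0], [-0.177, 0.303, 0]], turn=[[0, 0, 0], [0, 0, 0], [0, 0, 0], [0, 0, 0], [0, 0, 0]], jaw=[0, 0, 0, 0, 0])

```text
time_s: 31.05
eef_pos: [0.4839, -0.0039, 0.2483]
eef_rot: [-0.001, 0.236, 0.972, -0.0]
wrist_force: [-0.3, -0.0, -2.5]
opening: 0.269
grasp_force: 59.6
```

Emit:
arm_command(dp=[[0, 0, 0], [0, 0, 0], [0, 0, 0], [0, 0, 0]], turn=[[0, 0, 0], [0, 0, 0], [0, 0, 0], [0, 0, 0]], jaw=[0, 0, 0, 0])

```text
time_s: 31.55
eef_pos: [0.4841, -0.0029, 0.2492]
eef_rot: [0.0, 0.236, 0.972, -0.0]
wrist_force: [0.3, 0.3, -2.5]
opening: 0.268
grasp_force: 59.6
```

Emit:
arm_command(dp=[[0, 0, 0.08], [0, 0, 0.2], [0, 0, 0.32], [0, 0, 0.4], [0, 0, 0.44]], turn=[[0, 0, 0], [0, 0, 0], [0, 0, 0], [0, 0, 0], [0, 0, 0]], jaw=[0, 0, 0, 0, 0])

```text
time_s: 32.17
eef_pos: [0.4836, -0.0027, 0.138]
eef_rot: [-0.001, 0.236, 0.972, -0.0]
wrist_force: [0.3, -0.2, -1.2]
opening: 0.27
grasp_force: 59.6
```

Emit:
arm_command(dp=[[0, 0, 0], [0, 0, 0.03], [0, 0, 0.06], [0, 0, 0.1], [0, 0, 0.14]], turn=[[0, 0, 0], [0, 0, 0], [0, 0, 0], [0, 0, 0], [0, 0, 0]], jaw=[0, 0, 0, 0, 0])

```text
time_s: 32.8
eef_pos: [0.4841, -0.0028, 0.1033]
eef_rot: [-0.0, 0.236, 0.972, -0.0]
wrist_force: [-0.1, -0.1, -0.9]
opening: 0.273
grasp_force: 59.7
```

Emit:
arm_command(dp=[[0, 0, 0.02], [0, 0, 0.04], [0, 0, 0.057], [0, 0, 0.057]], turn=[[0, 0, 0], [0, 0, 0], [0, 0, 0], [0, 0, 0]], jaw=[0, 0, 0, 0])

```text
time_s: 33.3
eef_pos: [0.4849, -0.0031, 0.0904]
eef_rot: [0.001, 0.236, 0.972, -0.0]
wrist_force: [-0.0, 0.4, 2.8]
opening: 0.27
grasp_force: 60.2
```

Emit:
arm_command(dp=[[0, 0, 0], [0, 0, 0], [0, 0, 0], [0, 0, 0], [0, 0, 0]], turn=[[0, 0, 0], [0, 0, 0], [0, 0, 0], [0, 0, 0], [0, 0, 0]], jaw=[0.3, 0.4, 0.5, 0.65, 0.65])

```text
time_s: 33.92
eef_pos: [0.4842, -0.0028, 0.0898]
eef_rot: [-0.0, 0.236, 0.972, 0.0]
wrist_force: [-0.3, -0.1, -0.3]
opening: 0.651
grasp_force: 0.0
```

Emit:
arm_command(dp=[[0, 0, -0.05], [0, 0, -0.2], [0, 0, -0.4], [0, 0, -0.636], [0, 0, -0.636]], turn=[[0, 0, 0], [0, 0, 0], [0, 0, 0], [0, 0, 0], [0, 0, 0]], jaw=[0.65, 0.65, 0.65, 0.65, 0.65])

```text
time_s: 34.55
eef_pos: [0.4874, -0.0036, 0.2553]
eef_rot: [0.006, 0.236, 0.972, -0.0]
wrist_force: [-0.0, -0.4, -0.0]
opening: 0.651
grasp_force: 0.0
```

Emit:
arm_command(dp=[[0.09, -0.15, 0], [0.177, -0.303, 0], [0.177, -0.303, 0], [0.177, -0.303, 0]], turn=[[0, 0, 0], [0, 0, 0], [0, 0, 0], [0, 0, 0]], jaw=[0.65, 0.65, 0.65, 0.65])

```text
time_s: 35.05
eef_pos: [0.4104, -0.0498, 0.249]
eef_rot: [0.0, 0.236, 0.972, 0.0]
wrist_force: [0.3, 0.0, -1.5]
opening: 0.651
grasp_force: 0.0
```

Emit:
arm_command(dp=[[-0.13, -0.2, 0], [-0.256, -0.408, 0], [-0.256, -0.408, 0], [-0.256, -0.408, 0]], turn=[[0, 0, 0], [0, 0, 0], [0, 0, 0], [0, 0, 0]], jaw=[0.65, 0.65, 0.65, 0.65])

```text
time_s: 35.55
eef_pos: [0.4205, -0.1694, 0.2483]
eef_rot: [-0.001, 0.236, 0.972, 0.001]
wrist_force: [-0.1, 0.3, 0.0]
opening: 0.649
grasp_force: 0.0
```

Emit:
arm_command(dp=[[-0.06, -0.23, 0], [-0.118, -0.466, 0], [-0.118, -0.466, 0], [-0.118, -0.466, 0], [-0.118, -0.466, 0]], turn=[[0, 0, 0], [0, 0, 0], [0, 0, 0], [0, 0, 0], [0, 0, 0]], jaw=[0.65, 0.65, 0.65, 0.65, 0.65])

```text
time_s: 36.17
eef_pos: [0.3936, -0.2851, 0.2487]
eef_rot: [-0.0, 0.235, 0.972, 0.0]
wrist_force: [-0.7, -0.3, -0.6]
opening: 0.652
grasp_force: 0.0
```

Emit:
arm_command(dp=[[0, 0, 0], [0, 0, 0], [0, 0, 0]], turn=[[0, 0, 0], [0, 0, 0], [0, 0, 0]], jaw=[0.65, 0.65, 0.65])

```text
time_s: 36.55
eef_pos: [0.3931, -0.2866, 0.2489]
eef_rot: [0.0, 0.236, 0.972, -0.0]
wrist_force: [-0.7, -0.7, 0.2]
opening: 0.649
grasp_force: 0.0
```

Emit:
arm_command(dp=[[0, 0, 0.15], [0, 0, 0.3], [0, 0, 0.44], [0, 0, 0.44]], turn=[[0, 0, 0], [0, 0, 0], [0, 0, 0], [0, 0, 0]], jaw=[0.65, 0.65, 0.65, 0.65])

```text
time_s: 37.05
eef_pos: [0.3914, -0.2851, 0.1364]
eef_rot: [-0.002, 0.236, 0.972, 0.002]
wrist_force: [-0.5, -0.5, 0.9]
opening: 0.654
grasp_force: 0.0
```

Emit:
arm_command(dp=[[0, 0, 0.05], [0, 0, 0.1], [0, 0, 0.148], [0, 0, 0.148], [0, 0, 0.148]], turn=[[0, 0, 0], [0, 0, 0], [0, 0, 0], [0, 0, 0], [0, 0, 0]], jaw=[0.65, 0.65, 0.65, 0.65, 0.65])

```text
time_s: 37.67
eef_pos: [0.3931, -0.2871, 0.102]
eef_rot: [0.0, 0.236, 0.972, -0.0]
wrist_force: [0.1, 0.1, 0.6]
opening: 0.653
grasp_force: 0.0
```

Emit:
arm_command(dp=[[0, 0, 0], [0, 0, 0], [0, 0, 0], [0, 0, 0], [0, 0, 0]], turn=[[0, 0, 0], [0, 0, 0], [0, 0, 0], [0, 0, 0], [0, 0, 0]], jaw=[0.4, 0.36, 0.32, 0.25, 0.1])

```text
time_s: 38.3
eef_pos: [0.3931, -0.2872, 0.1022]
eef_rot: [0.0, 0.236, 0.972, -0.0]
wrist_force: [-0.8, 0.8, 4.9]
opening: 0.269
grasp_force: 58.6
```

Emit:
arm_command(dp=[[0, 0, 0], [0, 0, 0]], turn=[[0, 0, 0], [0, 0, 0]], jaw=[0, 0])

```text
time_s: 38.55
eef_pos: [0.3931, -0.2872, 0.1022]
eef_rot: [0.0, 0.236, 0.972, -0.0]
wrist_force: [-0.2, 0.6, 5.2]
opening: 0.268
grasp_force: 58.7
```

Emit:
arm_command(dp=[[0, 0, -0.04], [0, 0, -0.09], [0, 0, -0.15], [0, 0, -0.21], [0, 0, -0.27]], turn=[[0, 0, 0], [0, 0, 0], [0, 0, 0], [0, 0, 0], [0, 0, 0]], jaw=[0, 0, 0, 0, 0])

```text
time_s: 39.17
eef_pos: [0.393, -0.287, 0.1706]
eef_rot: [0.0, 0.236, 0.972, -0.0]
wrist_force: [0.5, -0.4, -1.8]
opening: 0.271
grasp_force: 58.8
```

Emit:
arm_command(dp=[[0, 0, -0.07], [0, 0, -0.16], [0, 0, -0.25], [0, 0, -0.32], [0, 0, -0.32]], turn=[[0, 0, 0], [0, 0, 0], [0, 0, 0], [0, 0, 0], [0, 0, 0]], jaw=[0, 0, 0, 0, 0])

```text
time_s: 39.8
eef_pos: [0.3935, -0.2876, 0.251]
eef_rot: [0.001, 0.236, 0.972, -0.001]
wrist_force: [-0.6, -0.6, -2.8]
opening: 0.271
grasp_force: 58.8
```

Emit:
arm_command(dp=[[0.03, 0.1, 0], [0.07, 0.25, 0], [0.1, 0.4, 0], [0.118, 0.468, 0], [0.118, 0.468, 0]], turn=[[0, 0, 0], [0, 0, 0], [0, 0, 0], [0, 0, 0], [0, 0, 0]], jaw=[0, 0, 0, 0, 0])

```text
time_s: 40.42
eef_pos: [0.4203, -0.1686, 0.2487]
eef_rot: [-0.0, 0.235, 0.972, 0.0]
wrist_force: [0.8, -0.6, -2.5]
opening: 0.272
grasp_force: 59.1
```

Emit:
arm_command(dp=[[0.06, 0.1, 0], [0.16, 0.25, 0], [0.256, 0.408, 0], [0.256, 0.408, 0]], turn=[[0, 0, 0], [0, 0, 0], [0, 0, 0], [0, 0, 0]], jaw=[0, 0, 0, 0])

```text
time_s: 40.92
eef_pos: [0.41, -0.0482, 0.2491]
eef_rot: [-0.0, 0.235, 0.972, 0.0]
wrist_force: [-0.1, -0.9, -1.6]
opening: 0.265
grasp_force: 59.4
```

Emit:
arm_command(dp=[[0.03, 0.12, 0], [0.08, 0.3, 0], [0.13, 0.5, 0], [0.188, 0.713, 0], [0.188, 0.713, 0]], turn=[[0, 0, 0], [0, 0, 0], [0, 0, 0], [0, 0, 0], [0, 0, 0]], jaw=[0, 0, 0, 0, 0])

```text
time_s: 41.55
eef_pos: [0.4514, 0.132, 0.249]
eef_rot: [0.0, 0.234, 0.972, 0.0]
wrist_force: [0.5, 0.1, -1.1]
opening: 0.265
grasp_force: 59.9
```

Emit:
arm_command(dp=[[-0.02, 0.1, 0], [-0.06, 0.27, 0], [-0.1, 0.43, 0], [-0.104, 0.504, 0], [-0.104, 0.504, 0]], turn=[[0, 0, 0], [0, 0, 0], [0, 0, 0], [0, 0, 0], [0, 0, 0]], jaw=[0, 0, 0, 0, 0])

```text
time_s: 42.18
eef_pos: [0.5326, 0.229, 0.2485]
eef_rot: [-0.0, 0.237, 0.972, -0.001]
wrist_force: [-0.7, -0.9, -1.8]
opening: 0.266
grasp_force: 60.0
```

Emit:
arm_command(dp=[[0, 0, 0], [0, 0, 0], [0, 0, 0], [0, 0, 0]], turn=[[0, 0, 0], [0, 0, 0], [0, 0, 0], [0, 0, 0]], jaw=[0, 0, 0, 0])

```text
time_s: 42.68
eef_pos: [0.5313, 0.2303, 0.2495]
eef_rot: [0.0, 0.236, 0.972, 0.0]
wrist_force: [-0.6, -0.6, -2.3]
opening: 0.269
grasp_force: 60.0
```

Emit:
arm_command(dp=[[0, 0, 0.08], [0, 0, 0.2], [0, 0, 0.32], [0, 0, 0.4], [0, 0, 0.44]], turn=[[0, 0, 0], [0, 0, 0], [0, 0, 0], [0, 0, 0], [0, 0, 0]], jaw=[0, 0, 0, 0, 0])

```text
time_s: 43.3
eef_pos: [0.5306, 0.2304, 0.1381]
eef_rot: [-0.001, 0.236, 0.972, -0.0]
wrist_force: [-0.4, -1.1, -1.4]
opening: 0.27
grasp_force: 60.0
```

Emit:
arm_command(dp=[[0, 0, 0], [0, 0, 0.03], [0, 0, 0.06], [0, 0, 0.1], [0, 0, 0.14]], turn=[[0, 0, 0], [0, 0, 0], [0, 0, 0], [0, 0, 0], [0, 0, 0]], jaw=[0, 0, 0, 0, 0])

```text
time_s: 43.92
eef_pos: [0.5312, 0.2305, 0.1035]
eef_rot: [-0.0, 0.236, 0.972, -0.0]
wrist_force: [-1.0, -0.2, -1.4]
opening: 0.267
grasp_force: 60.1
```

Emit:
arm_command(dp=[[0, 0, 0.02], [0, 0, 0.04], [0, 0, 0.057], [0, 0, 0.057]], turn=[[0, 0, 0], [0, 0, 0], [0, 0, 0], [0, 0, 0]], jaw=[0, 0, 0, 0])

```text
time_s: 44.42
eef_pos: [0.5319, 0.2305, 0.0909]
eef_rot: [0.001, 0.236, 0.972, 0.0]
wrist_force: [-1.3, -0.6, 2.4]
opening: 0.267
grasp_force: 60.9
```

Emit:
arm_command(dp=[[0, 0, 0], [0, 0, 0], [0, 0, 0], [0, 0, 0], [0, 0, 0]], turn=[[0, 0, 0], [0, 0, 0], [0, 0, 0], [0, 0, 0], [0, 0, 0]], jaw=[0.3, 0.4, 0.5, 0.65, 0.65])

```text
time_s: 45.05
eef_pos: [0.5313, 0.2306, 0.09]
eef_rot: [0.0, 0.236, 0.972, 0.0]
wrist_force: [-0.4, -0.4, 0.6]
opening: 0.651
grasp_force: 0.0
```

Emit:
arm_command(dp=[[0, 0, -0.05], [0, 0, -0.2], [0, 0, -0.4], [0, 0, -0.636], [0, 0, -0.636]], turn=[[0, 0, 0], [0, 0, 0], [0, 0, 0], [0, 0, 0], [0, 0, 0]], jaw=[0.65, 0.65, 0.65, 0.65, 0.65])

```text
time_s: 45.68
eef_pos: [0.5347, 0.2314, 0.2565]
eef_rot: [0.006, 0.236, 0.972, 0.003]
wrist_force: [0.1, -0.2, 0.3]
opening: 0.647
grasp_force: 0.0
```

Emit:
arm_command(dp=[[0.04, -0.22, 0], [0.08, -0.44, 0], [0.12, -0.65, 0], [0.12, -0.65, 0], [0.12, -0.65, 0]], turn=[[0, 0, 0], [0, 0, 0], [0, 0, 0], [0, 0, 0], [0, 0, 0]], jaw=[0.65, 0.65, 0.65, 0.65, 0.65])

```text
time_s: 46.3
eef_pos: [0.4305, 0.1, 0.2494]
eef_rot: [0.001, 0.236, 0.972, 0.0]
wrist_force: [-0.5, -0.4, -0.4]
opening: 0.649
grasp_force: 0.0
```

Emit:
arm_command(dp=[[0, 0, 0], [0, 0, 0], [0, 0, 0]], turn=[[0, 0, 0], [0, 0, 0], [0, 0, 0]], jaw=[0.65, 0.65, 0.65])

```text
time_s: 46.68
eef_pos: [0.4302, 0.1004, 0.2489]
eef_rot: [-0.0, 0.236, 0.972, -0.0]
wrist_force: [-0.8, -0.3, 0.6]
opening: 0.647
grasp_force: 0.0
```

Run:
```python
from bench import *
from h import *
import cv2
o=get_obs();p,R=pose(o);im=camera("wrist");c=get_calibration("wrist")
for n,x,y in (("y",.568,.316),("g",.531,.230),("b",.507,.116),("r",.484,-.003)): print(n,wpix(c,p,R,(x,y,.114)))
print("vial",wpix(c,p,R,(.4326,-.087,.064)))
cv2.imwrite("pics/w5.png",im)
```

```text
y [533.91565945 203.22851966]
g [467.41882092 210.03707809]
b [362.89254507 239.39581913]
r [252.0881445  267.05811672]
vial [184.38509091 237.54083239]
```

View pics/w5.png

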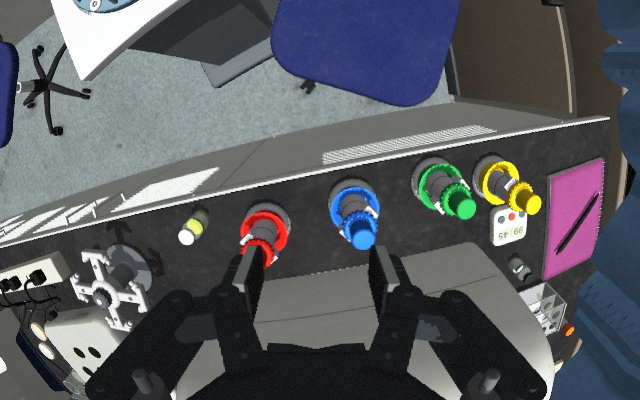

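All four buckets stand upright in cups of their own colours: knobs at yellow (530,204), green (463,208) and blue (362,236), with red at (255,255) partly behind a finger. The rotor is empty, the vial is unmoved at (187,238), and the gripper is clear.

```bash
python3 -c "
from bench import *
print(hand_in())"
```

```text
the job is handed in; nothing more can be done
None
```

I set all four buckets into the stands matching their caps, left the vial where it was, and handed the job in at about 47 s. The final picture showed the buckets upright and seated, with red partly hidden behind a finger; hand-in returned no verdict.

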